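Index a mitre box for a six-sided frame

ROBOT

A 6-joint arm with a two-finger parallel gripper is mounted at the origin on a cart in front of the work surface, level with it; the furniture and walls round the work are solid. World frame = base frame: x ahead of the robot, y to its left, z up, the work surface at z = 0. Lengths are in m, angles in degrees, forces in N, time in s.
With the tool pointing down it reaches from about 0.4 to 0.825 m from the base axis. Payload 7 kg.
Tool frame: the origin (TCP) lies midway between the tips of the shut fingers; the grasp point (between the pads) lies r.grip_depth behind it (r.grip_depth is the distance from the TCP to the grasp point, in m); z points along the fingers, y is the line along which they close (so a half turn about z gives the same grasp; the last joint's range is limited). The gripper opens to 88 mm and grips with 3 to 60 N. Pads are 19 mm wide; open, the fingers measure 130 mm over their backs; the gripper's body (78 mm by 193 mm) begins 47 mm behind the grasp point.
Start: joints at [91.106, 20.546, 0.682, 0, -70.136, -16.507], TCP at [0.179, 0.651, 0.227] pointing down, gripper open.
Joint ranges: [-176.03, 176.03], [-82.01, 121.73], [-58.28, 71.71], [-173.87, 95.51], [-174.79, -0.11], [-173.66, 173.66]. Speed limits (degrees/s): [136.94, 136.94, 172.46, 180, 180, 180].

INTERFACE

Orientations are given as [roll, pitch, yaw] about the fixed x, y, z axes, in that order (R = Rz(yaw) Ry(pitch) Rx(roll)).
In Python, from plant import r gives the robot as it stands.
- The arm moves only by the shell command python3 drive.py FILE [OPENING] [FORCE], which reads ROWS from the file FILE. ROWS is 1 to 12 rows, one to a line, with the numbers parted by commas; each row has 6 numbers: dx, dy, dz in m, then a rotation vector rx, ry, rz in degrees; each row is the pose to reach, as a shift and turn from the pose commanded when the command began, along the tool's axes at that moment; what a row does not reach only later rows make up. A row lasts 1/12 s, in which the tool goes at most 0.0417 m and 7.16 degrees, less where a joint would pass 70% of its speed; a pose out of reach is approached as far as the arm can. OPENING is the finger opening in m, set as the command begins (- or left out keeps the last). The fingers move at their own pace and stop on an object; FORCE is the grip in N (left out, the last holds). Time passes only in rows, so rows that do not move let the fingers close. It prints the time, the measured TCP pose, the force, the opening and the grip force at its end. Input that does not fit is refused with a message, and nothing moves.
- r.get_state(): the state, without advancing time (a new reading comes with each control period).
- r.capture(name): name is "side" or "top"; returns a dict with "frame" (400x640x3 uint8, red, green, blue), "z_map" (400x640 float32, m along the optical axis (not along the pixel's ray), 0 where there is no reading), "fx", "fy", "cx", "cy" (pixels), "cam_to_world" (4x4, takes a point from camera to world coordinates). Camera axes: x right, y down, z forward; pixel columns grow to the right and rows downward; lengths in m; the calibration is good to about 2 mm. A picture is of the moment at which its call begins.
- r.close_job(): hands the job in; it is judged then, once.
The state is a dict: "time_s": time; "joints": joint angles; "qd": joint speeds; "joint_torque": joint torques, N m; "tcp_pos": TCP position; "eef_rot": TCP orientation; "contact_force": force on the tool from outside, world axes, zero at the start; "moment": the same for the moment, N m; "gripper_width": finger opening in m; "gripper_force": force on a finger pad.
Only numpy, scipy, OpenCV 4.12 (cv2) and the standard library are available. Lean on these libraries where they do the work, as an engineer would, in place of code of your own. Each camera call takes 0.05 s, during which the arm holds its last target. There are 200 camera calls.

TASK

A six-sided frame is to be sawn next: set the mitre box to 30 degrees left. Squeeze the catch at the handle, swing the saw arm's handle end to your left to the 30 degree notch (the notches are 15 degrees apart with 0 in the middle, so it is the last but one on the left), let the index pin drop fully home in that notch, and let go. Leave the wooden strip on the bed and the other things lying about where they are.

Things in the scene. Friction and masses are not known exactly. Their poses are not given: they have to be found in the camera images.
- mitre_box: cast mitre box fixed to the table: bed 330 mm wide, top at 64 mm, fence along its back; before the bed a flat notched plate (34 to 46 mm above the table), rim radius 150 mm about the pivot. Seven notches 9.6 mm wide, 6.5 mm deep, a scribed line at each: -45, -30, -15, 0, 15, 30, 45 degrees. Origin on the table under the pivot; x to its back, y to its left, z up; its front faces the robot
- saw_arm (a joint): angle (rad) of the steel saw arm that swings under the bed about the upright pivot: 0 = straight to the box's front, positive = handle end to the left (+y), stops at +-0.86; 30 degrees left is 0.524. It turns stiffly (about 1 N at the handle, 1.5 N with the pin on the rim) and stays where left; at the start between -0.6 and 0.1, mostly with the pin on the rim between notches
- guide_head (a point): lower outer edge of the saw guide's head, 207 mm from the pivot, 166 mm above the table. The guide tower stands on the arm 161 to 173 mm from the pivot and is 207 mm high; its head, 44 mm wide and 28 mm high, juts out over the handle, so the handle is reached only with the tool tilted, leaning outward along the arm (25 to 30 degrees suit)
- handle_grip (a point): middle of the squeezed handle: 212 mm from the pivot, 49 mm above the table, 4 mm right of the arm's centre line. Two upright black blades, 34 to 66 mm above the table, reach outward to 240 mm from the pivot: left the sprung catch, right the fixed tongue. Over all here 28 mm squeezed, 38 mm at rest; 46 mm at the outer end at rest. Axes turn with the arm: -x outward along it, y left, z up
- tongue_face (a point): middle of the outer (right) face of the fixed tongue, 14 mm right of handle_grip; tongue 8 mm thick, parallel to the arm. Pushing here to the left swings the arm and leaves the catch and pin alone; pushing on the catch from the left squeezes it and draws the pin
- catch (a joint): angle (rad) of the catch about its upright hinge 184 mm from the pivot: 0 = at rest with the pin home; about 0.21 while the pin rides on the rim; 0.33 = fully squeezed, at its stop and parallel to the tongue. Its spring takes 4 N at the grip to start and 8 N at full travel
- index_pin (a joint): how far (m) the square steel index pin, 8 mm wide, below the tower is drawn out: 0 = home in a notch, about 0.0055 = its nose rides on the rim, about 0.008 = catch fully squeezed. Linked to the catch; with the catch free its spring pushes it onto the rim, and it drops in when the arm brings it within 0.8 mm of a notch's middle. In a notch it holds the arm fast
- strip: loose wooden frame strip 20 x 230 x 17 mm lying on the bed along the fence; origin at the middle of its underside
- notebook: red notebook 148 x 109 x 15 mm, lying at the left front; origin at the middle of its underside
- ruler: wooden ruler 300 x 30 x 9 mm lying along the front edge; origin at the middle of its underside
- pencil: green pencil 136 x 7 mm lying at the front left; origin at the middle of its underside
- screwdriver: screwdriver 180 x 24 mm with red handle, lying on the right; origin at the middle of its underside
- sanding_block: wooden sanding block 97 x 55 x 27 mm, on the right; origin at the middle of its underside
- peg_a: wooden clothes peg 72 x 18 x 11 mm lying before the mitre box, to the right; origin at the middle of its underside
- peg_b: wooden clothes peg like peg_a, lying further left; origin at the middle of its underside
- tape_measure: yellow tape measure 86 x 65 x 33 mm, on the right; origin at the middle of its underside

How it is judged:
By the outcome, as a careful person would: the job done as asked, in the order asked, and still so for the second after the job is handed in, with the robot touching nothing.
It also fails if it takes over 34 s, if anything falls off the work surface, if the arm or the gripper's body presses on something with over 40 N, if the wrist force passes 120 N, or if a joint passes its speed limit or range.

## Working session

There is one attempt and no reset: what is moved stays moved. The work goes in short steps, Python scripts to look and compute and a shell command to move; the robot and the scene stay as the last step left them, time stands still between calls to the robot, and variables do not carry over. Pictures are saved under pics/ and viewed, at most 10 in all, crops included, and the job is handed in when it is done.

```bash
ls; mkdir -p pics; python3 - <<'E'
from plant import r
import cv2,numpy as np
for n in("side","top"):
    c=r.capture(n); cv2.imwrite(f"pics/{n}0.png",c["frame"][:,:,::-1]); np.savez(f"{n}0.npz",**c)
    print(n,c["fx"],c["cx"],c["cy"],np.round(c["cam_to_world"],3).tolist())
print(r.get_state(),r.grip_depth)
E
```

```text
drive.py
pics
plant.py
side 424.75758357838373 304.47574685954737 204.18889309910628 [[0.973, -0.126, 0.191, 0.334], [-0.228, -0.456, 0.86, -1.063], [-0.021, -0.881, -0.473, 0.714], [0.0, 0.0, 0.0, 1.0]]
top 472.22781021234965 314.51600068442247 196.52170406865312 [[-0.02, -0.997, 0.078, 0.417], [-1.0, 0.02, 0.004, -0.004], [-0.005, -0.078, -0.997, 1.712], [0.0, 0.0, 0.0, 1.0]]
{'time_s': 0.1, 'joints': array([ 9.11076748e+01,  2.05890723e+01,  6.39109298e-01, -1.84303064e-02,
       -7.01372427e+01, -1.65067590e+01]), 'qd': array([-0.06137879, -0.09829944,  0.09859961,  0.05603346,  0.07713151,
        0.0179427 ]), 'joint_torque': array([-5.29978624e-04, -5.84164023e+01,  2.93749970e+01,  7.01545313e+00,
        1.01309278e-02, -5.15830527e-05]), 'tcp_pos': array([0.17914736, 0.65032859, 0.22569521]), 'eef_rot': array([ 1.79911465e+02, -8.16757085e-03, -1.54053531e+01]), 'contact_force': array([-0.15959018, -0.44382896,  0.28680688]), 'moment': array([0.04715094, 0.03316325, 0.01513163]), 'gripper_force': 0.0, 'gripper_width': 0.08739661300428574} 0.0188
```

View pics/top0.png

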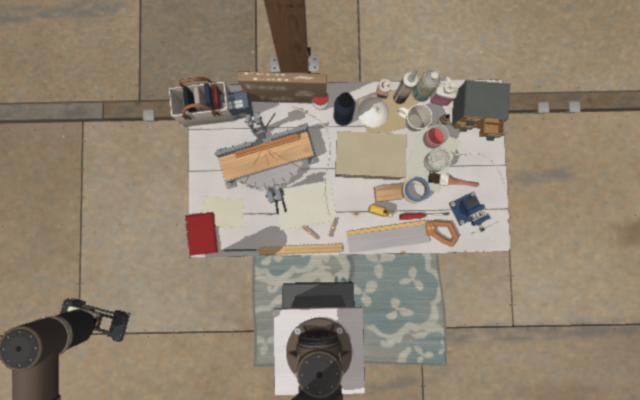

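View pics/side0.png

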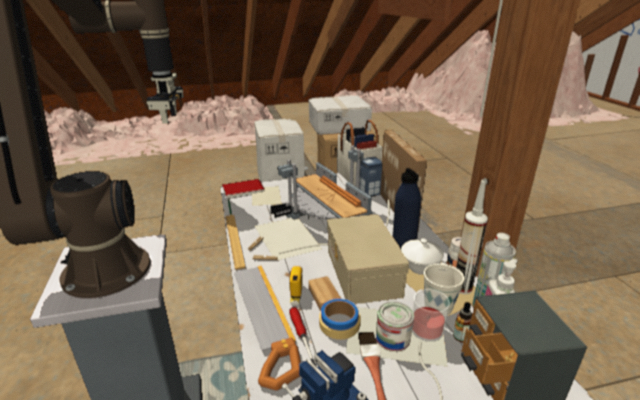

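The top view shows the mitre box around (267,160), with the saw arm's handle near (278,205). The side view shows the tower near (288,180) and the black handle near (280,211). I'll enlarge both.

```bash
cat > h.py <<'E'
import numpy as np,cv2
def ray(c,u,v):
    T=c["cam_to_world"];d=T[:3,:3]@np.array([(u-c["cx"])/c["fx"],(v-c["cy"])/c["fy"],1.]);return T[:3,3],d
def onz(c,u,v,z):
    o,d=ray(c,u,v);return o+d*(z-o[2])/d[2]
def cloud(c):
    v,u=np.mgrid[:400,:640];z=c["z_map"];P=np.stack([(u-c["cx"])/c["fx"]*z,(v-c["cy"])/c["fy"]*z,z],-1)
    return P@c["cam_to_world"][:3,:3].T+c["cam_to_world"][:3,3]
E
python3 - <<'E'
from h import *
t=cv2.imread("pics/top0.png");s=cv2.imread("pics/side0.png")
cv2.imwrite("pics/topc.png",cv2.resize(t[105:225,205:335],None,fx=5,fy=5,interpolation=cv2.INTER_CUBIC)[:600])
cv2.imwrite("pics/sidec.png",cv2.resize(s[150:240,220:380],None,fx=5,fy=5,interpolation=cv2.INTER_CUBIC))
c=np.load("top0.npz");P=cloud(c)
# fence/bed: points by height
for lo,hi in((.055,.072),(.19,.22),(.072,.09)):
    m=(P[...,2]>lo)&(P[...,2]<hi)&(c["z_map"]>0);m[:, :205]=0;m[:,335:]=0;m[:105]=0;m[225:]=0
    p=P[m];print(lo,m.sum(),p.mean(0).round(3),cv2.minAreaRect((p[:,:2]*1000).astype(np.float32)))
E
```

```text
0.055 2259 [0.69  0.174 0.064] ((680.8218383789062, 153.50863647460938), (380.55181884765625, 455.4205627441406), 0.9603001475334167)
0.19 287 [0.667 0.177 0.198] ((711.7862548828125, 194.76380920410156), (396.27862548828125, 133.27670288085938), 33.239749908447266)
0.072 552 [0.741 0.187 0.08 ] ((767.4375610351562, 196.73455810546875), (411.53594970703125, 385.42974853515625), 61.818180084228516)
```

View pics/topc.png

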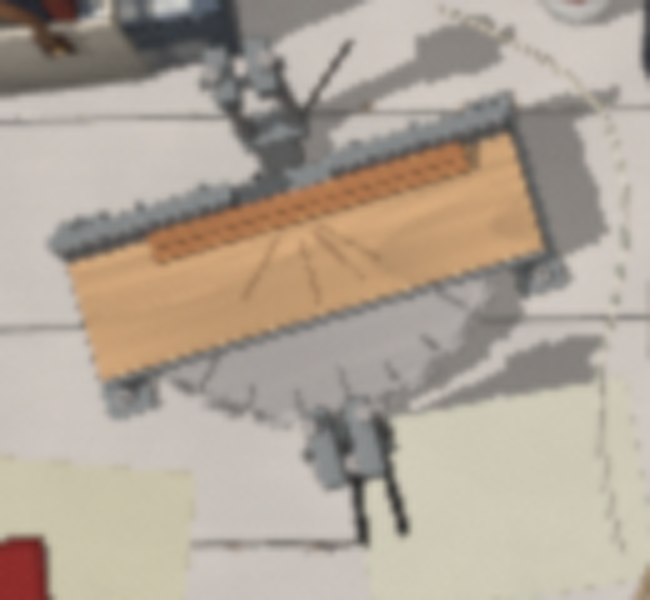

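View pics/sidec.png

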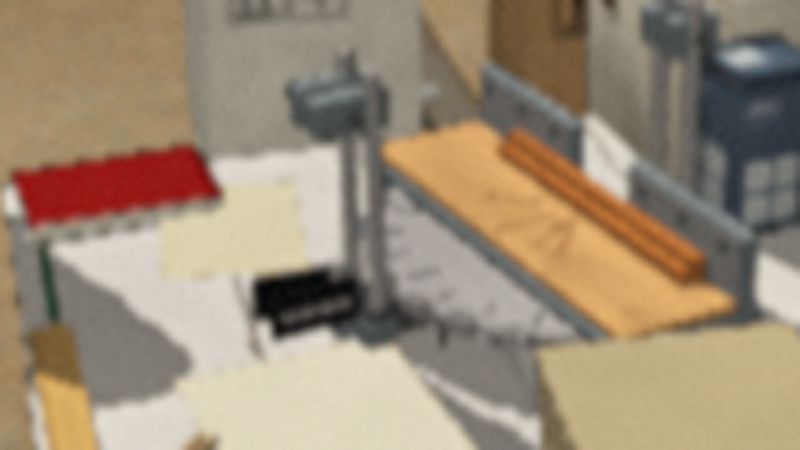

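The top crop shows the bed with corners (68,262), (510,130), (548,252) and (105,380). The notched plate is below it, and the black blades end at (362,540) and (405,530). The side crop shows the blades at (255-355, 270-330) under the tower head. Next I'll measure the box frame.

```bash
python3 - <<'E'
from h import *
from scipy.optimize import least_squares
c=dict(np.load("top0.npz"));P=cloud(c);f=c["frame"].astype(int);box=np.zeros((400,640),bool);box[105:225,205:335]=1
# bed wood mask: rect at z=.064
hsv=cv2.cvtColor(c["frame"],cv2.COLOR_RGB2HSV)
w=box&(hsv[...,0]>8)&(hsv[...,0]<22)&(hsv[...,1]>75)&(hsv[...,2]>120)
w=w.astype(np.uint8);n,l,st,ce=cv2.connectedComponentsWithStats(w);k=1+st[1:,4].argmax();w=l==k
v,u=np.where(w);p=np.array([onz(c,a,b,.064)[:2]*1000 for a,b in zip(u,v)],np.float32)
R=cv2.minAreaRect(p);print("bed",len(p),R);B=cv2.boxPoints(R);print(B.round(1))
print("bed z",np.median(P[w][:,2]))
m=box&(abs(P[...,2]-.046)<.006)&~w
q=P[m]*1000;print(len(q))
# box axes: y' along long side
e=[B[1]-B[0],B[2]-B[1]];L=max(e,key=np.linalg.norm);yv=L/np.linalg.norm(L);yv=yv*np.sign(yv[1]);xv=np.array([yv[1],-yv[0]])
print("yaw",np.degrees(np.arctan2(xv[1],xv[0])))
ctr=np.array(R[0]);d=q[:,:2]-ctr;bx=d@xv;by=d@yv
for a in range(-120,121,10):
    s=(abs(by-a)<5)&(bx<0)
    if s.sum():print(a,s.sum(),np.sort(bx[s])[:4].round(1))
# tower & blades in side
bl=box&(f.max(2)<60)&(np.arange(400)[:,None]>195)
v,u=np.where(bl);print("black",len(u),list(zip(u,v)))
E
```

```text
bed 2314 ((696.079345703125, 172.2451629638672), (90.87327575683594, 324.5185241699219), 15.683884620666504)
[[608.5 316.2]
 [696.2   3.7]
 [783.7  28.3]
 [696.  340.7]]
bed z 0.065437917670502
1015
yaw 15.683874
-120 7 [-58.8 -58.6 -55.6 -54.5]
-110 14 [-71.2 -67.5 -66.6 -65.6]
-100 21 [-81.7 -78.6 -74.4 -72.1]
-90 28 [-90.4 -84.4 -83.7 -82.2]
-80 35 [-95.5 -93.6 -91.9 -91.1]
-70 36 [-102.2  -99.3  -95.5  -92.9]
-60 42 [-107.  -104.1 -101.7 -100.6]
-50 45 [-111.4 -109.5 -108.1 -108. ]
-40 43 [-111.1 -106.7 -106.2 -104.7]
-30 47 [-114.5 -113.4 -113.1 -111. ]
-20 45 [-140.6 -117.1 -116.6 -111.5]
-10 45 [-202.4 -176.5 -142.3 -113.5]
0 40 [-106.  -104.6 -102.3 -100.4]
10 55 [-193.8 -190.  -139.6 -134.9]
20 48 [-180.9 -177.4 -173.8 -156. ]
30 42 [-104.4 -102.9 -102.4 -101. ]
40 42 [-156.9 -142.2 -141.  -110.2]
50 47 [-109.5 -108.7 -107.1 -106. ]
60 43 [-106.8 -102.8 -102.3 -100.3]
70 38 [-103.8 -103.3  -99.7  -96.2]
80 34 [-95.9 -92.  -91.1 -89.6]
90 28 [-90.6 -89.3 -85.3 -85.1]
100 23 [-83.  -79.6 -78.  -72.7]
110 17 [-69.1 -68.9 -66.6 -65.6]
120 9 [-61.7 -57.9 -56.5 -54.4]
black 1 [(np.int64(276), np.int64(201))]
```

```bash
cat >> h.py <<'E'
PIV=np.array([.7254,.1805]);YAW=np.radians(15.7)
def tobox(p):
    d=np.asarray(p)[:2]-PIV;return np.array([d@[np.cos(YAW),np.sin(YAW)],d@[-np.sin(YAW),np.cos(YAW)]])
def pol(p):
    b=tobox(p);return 1000*np.hypot(*b),np.degrees(np.arctan2(b[1],-b[0]))
E
python3 - <<'E'
from h import *
for n,reg in(("top",(192,216,270,292)),("side",(195,222,265,300))):
    c=dict(np.load(f"{n}0.npz"));f=c["frame"];a,b,x,y=reg
    g=f[a:b,x:y].max(2);
    print(n);print("    ",*range(x,y));[print(a+i,*["%3d"%k for k in row]) for i,row in enumerate(g)]
c=dict(np.load("top0.npz"))
for nm,u,v,z in(("tongue tip",405,530,.066),("tongue in",393,475,.066),("catch tip",362,540,.066),("catch in",357,480,.066)):
    p=onz(c,205+(u+.5)/5-.5,105+(v+.5)/5-.5,z);print(nm,p.round(4),tobox(p).round(4),pol(p))
E
```

```text
top
     270 271 272 273 274 275 276 277 278 279 280 281 282 283 284 285 286 287 288 289 290 291
192 130 107  86  84  84 115 136 140 138 128  93  69  72 120 188 206 207 208 207 207 206 206
193 134 116  82  72  74 101 133 140 139 131 105  78  80 118 179 203 207 207 207 207 206 206
194 137 125  88  66  67  98 133 142 139 135 117  84  80 111 159 197 207 209 208 208 207 206
195 139 130  98  74  84 114 138 142 140 137 126  89  85 138 183 204 208 209 208 208 208 207
196 140 134 112  97 126 148 145 143 140 138 129  97 100 165 200 207 208 208 208 208 208 207
197 140 137 123 108 147 160 145 140 140 139 133 108  89 143 195 208 209 208 209 208 208 207
198 140 138 128 110 139 154 148 139 139 137 132 114  81 122 189 207 208 208 208 208 208 207
199 141 137 130 109 105 115 115 120 127 126 121 103  73 117 188 207 208 209 209 208 209 207
200 141 138 133 115  87  71  67  81 107 126 131 120  79 108 181 206 207 209 208 208 208 208
201 140 131 126 121 104  73  49  85 145 181 189 172 106  89 158 199 207 208 209 208 208 208
202 144 133 137 152 153 108  61 107 180 204 206 189 116  68 127 190 207 208 207 207
[... 5002 characters left out ...]
 216 217 217 221 224 223 220 224 225 225 224 223 226 228 227 225 218 204 194 206 216 218 219 197
221 215 215 216 213 214 202 185 184 206 219 221 217 215 215 221 224 222 224 224 225 226 226 227 226 227 227 228 226 226 219 225 229 227 227 215
tongue tip [0.4986 0.1048 0.066 ] [-0.2388 -0.0115] (np.float64(239.0685005558144), np.float64(-2.75778474709447))
tongue in [0.5373 0.1126 0.066 ] [-0.1995 -0.0144] (np.float64(199.99634875165387), np.float64(-4.138575874693094))
catch tip [0.4922 0.1349 0.066 ] [-0.2368  0.0192] (np.float64(237.56718187120663), np.float64(4.638273255845363))
catch in [0.5343 0.1378 0.066 ] [-0.1955  0.0107] (np.float64(195.82726661752056), np.float64(3.120254668877345))
```

```bash
python3 - <<'E'
from h import *
s=dict(np.load("side0.npz"));c=dict(np.load("top0.npz"))
for nm,u,v,z in(("tongue bot tip",275.2,216.6,.034),("tongue bot in",284,214.5,.034),("catch tip top",271.3,205.2,.066),("catch in top",284,202.7,.066)):
    p=onz(s,u,v,z);print(nm,p.round(4),tobox(p).round(4),pol(p))
# tongue edges in top view per row: dark-weighted centroid
f=c["frame"].astype(float).max(2);
for lo,hi,z,nm in((281,288,.06,"tongue"),(274,280,.06,"catch")):
    q=[]
    for v in range(203,211):
        w=np.clip(200-f[v,lo:hi],0,None);u=(w*np.arange(lo,hi)).sum()/w.sum();q.append(tobox(onz(c,u,v,z)))
    q=np.array(q);k=np.polyfit(q[:,0],q[:,1],1);print(nm,"slope deg",np.degrees(np.arctan(-k[0])),q[[0,-1]].round(4).tolist())
# tower head from depth
for n,c in(("top",c),("side",s)):
    P=cloud(c);B=np.stack([(P[...,0]-PIV[0])*np.cos(YAW)+(P[...,1]-PIV[1])*np.sin(YAW),-(P[...,0]-PIV[0])*np.sin(YAW)+(P[...,1]-PIV[1])*np.cos(YAW)],-1)
    m=(P[...,2]>.16)&(P[...,2]<.23)&(B[...,0]<-.13)&(B[...,0]>-.25)&(abs(B[...,1])<.1)
    b=B[m];print(n,m.sum(),b.mean(0),b.min(0),b.max(0),cv2.minAreaRect((b*1000).astype(np.float32)))
    print(np.median(P[m][:,2]))
E
```

```text
tongue bot tip [0.4987 0.117  0.034 ] [-0.2354  0.0003] (np.float64(235.44921254413853), np.float64(0.06274716859232454))
tongue bot in [0.5286 0.123  0.034 ] [-0.205  -0.0021] (np.float64(204.99264983880397), np.float64(-0.5904394006117695))
catch tip top [0.4912 0.1378 0.066 ] [-0.237   0.0222] (np.float64(238.05228250212284), np.float64(5.360048635538417))
catch in top [0.534  0.1437 0.066 ] [-0.1942  0.0164] (np.float64(194.90112352174796), np.float64(4.820480277006316))
tongue slope deg 1.0039089252747468 [[-0.2103, -0.0105], [-0.2358, -0.0099]]
catch slope deg 8.29417946813514 [[-0.2031, 0.0133], [-0.2276, 0.0171]]
top 209 [-0.18141486  0.00305328] [-0.20720995 -0.02534501] [-0.15557419  0.03184098] ((-181.3491973876953, 3.2392940521240234), (51.604549407958984, 57.1855354309082), 0.21178433299064636)
0.19386022768386457
side 271 [-0.18667277 -0.00580534] [-0.21187116 -0.02584969] [-0.15922521  0.02720664] ((-187.25636291503906, -0.012981414794921875), (51.31214141845703, 53.59754180908203), 7.9275360107421875)
0.18951468192441745
```

The arm is at about +1° with the catch on the rim at about 0.2 rad, so the pin isn't home. The tongue offset, tongue slope and catch angle all agree on this. Next is a pose-difference helper.

```bash
cat >> h.py <<'E'
from scipy.spatial.transform import Rotation as Ro
def want(th,back=0.,left=0.,up=0.,tilt=28.,off=-.004,rad=.212,gd=.0188):
    """TCP pose with the grasp point at the handle of arm angle th (deg)"""
    a=YAW-np.radians(th);inw=np.array([np.cos(a),np.sin(a),0]);lf=np.array([-np.sin(a),np.cos(a),0]);k=np.array([0,0,1.]);t=np.radians(tilt)
    x=inw*np.cos(t)+k*np.sin(t);y=-lf;z=inw*np.sin(t)-k*np.cos(t)
    p=np.array([*PIV,0])-inw*rad+lf*(off+left)+k*(.049+up)+z*(gd-back)
    return p,Ro.from_matrix(np.stack([x,y,z],1))
def delta(s,p,R):
    R0=Ro.from_euler("xyz",s["eef_rot"],degrees=True);d=R0.inv().apply(p-s["tcp_pos"]);w=(R0.inv()*R).as_rotvec(degrees=True)
    return np.r_[d.round(4),w.round(1)].tolist()
E
python3 - <<'E'
from h import *
from plant import r
s=r.get_state()
for b in(.2,.12,0):
    p,R=want(1,b);print(b,p.round(3),delta(s,p,R))
E
```

```text
0.2 [0.439 0.101 0.209] [0.3964, 0.4603, 0.0175, 7.4, 27.4, -29.5]
0.12 [0.475 0.111 0.138] [0.4289, 0.4413, 0.0881, 7.4, 27.4, -29.5]
0 [0.53  0.125 0.032] [0.4776, 0.4129, 0.194, 7.4, 27.4, -29.5]
```

```bash
echo '0.03,0.035,0,0.5,2,-2.5
0.06,0.07,0,1,4,-5
0.09,0.105,0,1.5,6,-7
0.12,0.14,0,2,8,-9
0.15,0.175,0,2.5,10,-11
0.18,0.21,0,3,12,-13
0.21,0.245,0,3.5,14,-15
0.24,0.28,0,4.5,17,-18
0.27,0.315,0,5,19,-20
0.3,0.35,0,5.5,21,-22
0.33,0.385,0.01,6,23,-25
0.36,0.42,0.015,7,25,-27' > path.dat && python3 drive.py path.dat 0.088; echo '0.03,0.03,0.01,0.2,2.4,-2.5
0.03,0.03,0.01,0.2,2.4,-2.5
0.03,0.03,0.01,0.2,2.4,-2.5' > path.dat && python3 drive.py path.dat
python3 - <<'E'
from h import *
from plant import r
s=r.get_state();print(s["joints"],s["contact_force"])
for b in(.2,.12,0):
    p,R=want(1,b);print(b,p.round(3),delta(s,p,R))
E
```

```text
time_s: 1.1
tcp_pos: [0.3918, 0.1975, 0.2175]
eef_rot: [-179.1, -25.8, 12.1]
contact_force: [2.5, 0.1, 0.6]
gripper_width: 0.0876
gripper_force: 0.0
time_s: 1.35
tcp_pos: [0.4308, 0.1731, 0.2225]
eef_rot: [179.9, -28.1, 14.3]
contact_force: [-0.2, -0.1, -0.6]
gripper_width: 0.0873
gripper_force: 0.0
[ 58.98370972 -17.51951119 -58.25702897  36.3490695  -34.0616775
  17.50966203] [-0.20701464 -0.10979947 -0.55281057]
0.2 [0.439 0.101 0.209] [-0.015, 0.0717, 0.0075, 0.3, -0.1, -0.3]
0.12 [0.475 0.111 0.138] [-0.015, 0.0713, 0.0874, 0.3, -0.1, -0.3]
0 [0.53  0.125 0.032] [-0.0152, 0.0707, 0.2074, 0.3, -0.1, -0.3]
```

```bash
echo '-0.005,0.02,0.01,0,0,0
-0.01,0.04,0.03,0,0,0
-0.015,0.06,0.05,0,0,0
-0.015,0.071,0.07,0,0,0
-0.015,0.071,0.087,0,0,0
-0.015,0.071,0.087,0,0,0' > path.dat && python3 drive.py path.dat
python3 - <<'E'
from h import *
from plant import r
s=r.get_state();print(s["joints"],s["contact_force"])
for b in(.2,.12,0):
    p,R=want(1,b);print(b,p.round(3),delta(s,p,R))
for n in("side","top"):
    c=r.capture(n);np.savez(f"{n}1.npz",**c)
t=np.load("top1.npz")["frame"][130:230,225:335,::-1];s=np.load("side1.npz")["frame"][140:240,220:330,::-1]
cv2.imwrite("pics/pre.png",cv2.resize(np.hstack([t,s]),(792,360),interpolation=cv2.INTER_CUBIC))
E
```

```text
time_s: 1.85
tcp_pos: [0.4888, 0.111, 0.1587]
eef_rot: [-179.1, -25.5, 14.6]
contact_force: [-1.0, -0.4, -0.7]
gripper_width: 0.0875
gripper_force: 0.0
[ 39.28128488  -7.00214188 -58.2271084   33.00457955 -17.72783532
  35.79548569] [-0.96148065 -0.39412408 -0.71525086]
0.2 [0.439 0.101 0.209] [-0.0241, -0.0041, -0.0671, -0.8, 2.5, -0.1]
0.12 [0.475 0.111 0.138] [-0.0206, -0.0029, 0.0128, -0.8, 2.5, -0.1]
0 [0.53  0.125 0.032] [-0.0153, -0.0012, 0.1327, -0.8, 2.5, -0.1]
```

View pics/pre.png

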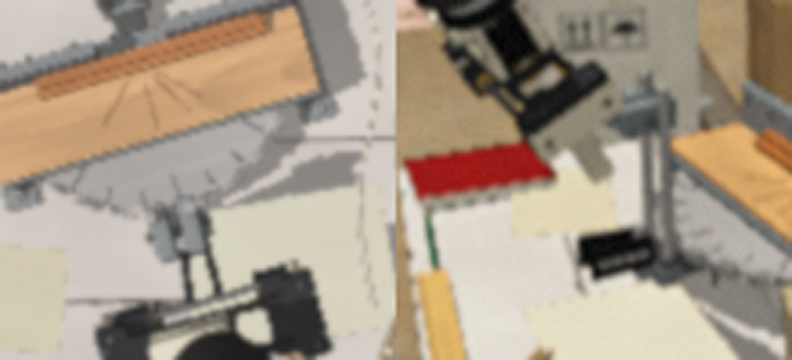

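The pre-grasp picture shows the fingers straddling the blades from outside, clear of the tower head. Now I'll descend along the tool axis.

```bash
echo '-0.008,0,0.015,0,0,0
-0.012,0,0.03,0,0,0
-0.014,0,0.05,0,0,0
-0.014,0,0.05,0,0,0' > path.dat && python3 drive.py path.dat
python3 - <<'E'
from h import *
from plant import r
s=r.get_state();print(s["joints"],s["contact_force"])
for b in(.06,0):
  for t in (25,28):
    p,R=want(1,b,tilt=t);print(b,p.round(3),delta(s,p,R))
E
```

```text
time_s: 2.28
tcp_pos: [0.5066, 0.1126, 0.1248]
eef_rot: [-178.2, -24.0, 14.8]
contact_force: [-0.3, 0.3, -0.0]
gripper_width: 0.0873
gripper_force: 0.0
[ 35.42488035  -1.20415265 -58.20647423  33.99975318 -11.70894525
  37.6662797 ] [-0.3261128   0.30793161 -0.03044197]
0.06 [0.505 0.118 0.086] [-0.0161, -0.0051, 0.0351, -1.9, 1.0, 0.1]
0.06 [0.503 0.118 0.085] [-0.0183, -0.0051, 0.0352, -1.9, 4.0, 0.0]
0 [0.529 0.125 0.032] [-0.0151, -0.0031, 0.095, -1.9, 1.0, 0.1]
0 [0.53  0.125 0.032] [-0.0141, -0.0031, 0.095, -1.9, 4.0, 0.0]
```

```bash
cat > kin.py <<'E'
from h import *
from scipy.optimize import least_squares
D=[([91.1077,20.589,.639,-.0184,-70.137,-16.5068],[.17915,.65033,.2257],[179.911,-.008,-15.405]),
([58.9837,-17.5195,-58.257,36.349,-34.0617,17.5097],[.4308,.1731,.2225],[179.9,-28.1,14.3]),
([39.2813,-7.0021,-58.2271,33.0046,-17.7278,35.7955],[.4888,.111,.1587],[-179.1,-25.5,14.6]),
([35.4249,-1.2042,-58.2065,33.9998,-11.709,37.6663],[.5066,.1126,.1248],[-178.2,-24.,14.8])]
def fk(q,k,sg):
    h,L1,L2,d,L3,e,f=k; q=np.radians(q)
    R1=Ro.from_euler("z",q[0]); ph=q[1]-q[2]
    Rf=R1*Ro.from_euler("y",ph)            # x along forearm
    R=Rf*Ro.from_euler("x",sg[0]*q[3])*Ro.from_euler("y",-q[4]) # x along tool
    p=R1.apply([e+L1*np.sin(q[1]),-d,h+L1*np.cos(q[1])])+Rf.apply([L2,0,f])+R.apply([L3,0,0])
    T=R*Ro.from_euler("x",sg[1]*q[5]+sg[2]*np.pi/2)*Ro.from_matrix([[0,0,1],[0,1,0],[-1,0,0]])
    return p,T
if __name__=="__main__":
    import itertools
    for sg in itertools.product((1,-1),(1,-1),(0,1,2,3)):
        er=[np.degrees((fk(q,[0]*7,sg)[1].inv()*Ro.from_euler("xyz",e,degrees=True)).magnitude()) for q,_,e in D]
        if max(er)<15 or sum(er)<60:
            print(sg,np.round(er,2))
            o=least_squares(lambda k:np.r_[np.concatenate([fk(q,k,sg)[0]-p for q,p,_ in D]),1e-3*(k-np.array([.3,.4,.4,.17,.3,0,0]))],[.3,.4,.4,.17,.3,0,0]);print(o.x.round(4),abs(o.fun[:-7]).max())
E
python3 kin.py
```

```text
(-1, -1, 3) [0.   0.04 0.03 0.04]
[0.1079 0.5184 0.2812 0.1786 0.2994 0.183  0.0449] 0.03381575183124494
```

```bash
echo '-0.006,-0.002,0.01,-1,0.5,0
-0.012,-0.004,0.02,-1.9,1,0
-0.016,-0.005,0.035,-1.9,1,0
-0.016,-0.005,0.035,-1.9,1,0' > path.dat && python3 drive.py path.dat
cat > st.py <<'E'
from h import *
from plant import r
import sys
s=r.get_state();print(s["joints"].tolist(),s["tcp_pos"].tolist(),s["eef_rot"].tolist())
for a in sys.argv[1:]:
    th,b,l,t=map(float,a.split(","));p,R=want(th,b,l,tilt=t);print(a,p.round(3),delta(s,p,R))
E
python3 st.py 1,.06,0,25 1,0,0,25 1,0,0,20
```

```text
time_s: 2.62
tcp_pos: [0.5163, 0.1148, 0.1094]
eef_rot: [-178.9, -22.8, 14.8]
contact_force: [-0.1, -0.3, 0.2]
gripper_width: 0.0874
gripper_force: 0.0
[33.88669173662038, 1.6981184865948702, -58.20953283066964, 37.70919246452544, -10.175205202736725, 35.07661149604557] [0.5163305546757684, 0.11479312197578967, 0.10940713375636282] [-178.86932974758065, -22.799803132723152, 14.798365540040724]
1,.06,0,25 [0.505 0.118 0.086] [-0.0186, -0.0062, 0.0173, -1.2, 2.2, 0.1]
1,0,0,25 [0.529 0.125 0.032] [-0.0163, -0.005, 0.0773, -1.2, 2.2, 0.1]
1,0,0,20 [0.528 0.124 0.031] [-0.018, -0.005, 0.0773, -1.2, -2.8, 0.1]
```

```bash
cat > kin2.py <<'E'
from kin import *
D=D+[([33.8867,1.6981,-58.2095,37.7092,-10.1752,35.0766],[.51633,.11479,.10941],[-178.869,-22.8,14.798])]
N=["h","L1","L2","d","L3","e","f","d2","g","f4"]
def fk2(q,k):
    h,L1,L2,d,L3,e,f,d2,g,f4=k;q=np.radians(q)
    R1=Ro.from_euler("z",q[0]);Rf=R1*Ro.from_euler("y",q[1]-q[2]);R4=Rf*Ro.from_euler("x",-q[3]);R5=R4*Ro.from_euler("y",-q[4])
    p=R1.apply([e+L1*np.sin(q[1]),-d,h+L1*np.cos(q[1])])+Rf.apply([L2,0,f])+R4.apply([0,d2,f4])+R5.apply([L3,0,g])
    T=R5*Ro.from_euler("x",-q[5]+3*np.pi/2)*Ro.from_matrix([[0,0,1],[0,1,0],[-1,0,0]])
    return p,T
k0=np.array([.3,.4,.4,.15,.3,0,0,0,0,0])
def fit(free):
    ix=[N.index(n) for n in free]
    def full(x):
        k=k0.copy();k[ix]=x;return k
    o=least_squares(lambda x:np.r_[np.concatenate([fk2(q,full(x))[0]-p for q,p,_ in D]),1e-4*(x-k0[ix])],k0[ix])
    return full(o.x),abs(o.fun[:3*len(D)]).max()
if __name__=="__main__":
    for fr in (["h","L1","L2","d","L3"],["h","L1","L2","d","L3","e","d2"],["h","L1","L2","d","L3","d2","g"],["h","L1","L2","d","L3","e","d2","f4"],["h","L1","L2","d","L3","d2","f4"],["h","L1","L2","d","L3","g","f4"],N):
        k,e=fit(fr);print(fr,k.round(4),e)
E
python3 kin2.py
```

```text
['h', 'L1', 'L2', 'd', 'L3'] [0.4432 0.6    0.468  0.1346 0.5794 0.     0.     0.     0.     0.    ] 0.05729747128647519
['h', 'L1', 'L2', 'd', 'L3', 'e', 'd2'] [ 1.988e-01  6.017e-01  4.636e-01 -0.000e+00  3.781e-01 -1.000e-04
  0.000e+00 -1.918e-01  0.000e+00  0.000e+00] 4.480354918473539e-05
['h', 'L1', 'L2', 'd', 'L3', 'd2', 'g'] [ 0.1988  0.6017  0.4636  0.      0.3781  0.      0.     -0.1918  0.
  0.    ] 4.621145585917419e-05
['h', 'L1', 'L2', 'd', 'L3', 'e', 'd2', 'f4'] [ 0.1987  0.6017  0.4636  0.      0.3782 -0.      0.     -0.1918  0.
  0.    ] 4.023827262633617e-05
['h', 'L1', 'L2', 'd', 'L3', 'd2', 'f4'] [ 1.987e-01  6.017e-01  4.635e-01  1.000e-04  3.781e-01  0.000e+00
  0.000e+00 -1.917e-01  0.000e+00  0.000e+00] 4.052820804911761e-05
['h', 'L1', 'L2', 'd', 'L3', 'g', 'f4'] [0.3034 0.5736 0.3812 0.1955 0.5043 0.     0.     0.     0.0757 0.0376] 0.032285765955283624
['h', 'L1', 'L2', 'd', 'L3', 'e', 'f', 'd2', 'g', 'f4'] [ 1.988e-01  6.017e-01  4.636e-01  0.000e+00  3.782e-01  0.000e+00
 -1.000e-04 -1.918e-01 -0.000e+00  1.000e-04] 4.1067607586930954e-05
```

```bash
cat > ik.py <<'E'
from kin2 import *
K=np.array([.1988,.6017,.4636,0,.3781,0,0,-.1918,0,0])
LO=np.array([-176.03,-82.01,-58.28,-173.87,-174.79,-173.66]);HI=np.array([176.03,121.73,71.71,95.51,-.11,173.66])
def sols(p,R,n=60,seed=0):
    g=np.random.default_rng(seed);S=[]
    for _ in range(n):
        def f(q):
            P,T=fk2(q,K);return np.r_[(P-p)*10,(T.inv()*R).as_rotvec()*3]
        o=least_squares(f,g.uniform(LO+.2,HI-.2),bounds=(LO,HI),x_scale=50.,max_nfev=80)
        if abs(o.fun).max()<.003 and not any(np.allclose(o.x,s,atol=2) for s in S):S.append(o.x)
    return S
if __name__=="__main__":
    F=Ro.from_euler("z",180,degrees=True)
    for th in(1,30):
        for t in(25,28):
            for fl in(0,1):
                p,R=want(th,0,tilt=t);R=R*F if fl else R
                for s in sols(p,R):print(th,t,"flip" if fl else "",s.round(1))
E
time python3 ik.py
```

```text
real	0m10.408s
user	0m10.946s
sys	0m0.035s
```

```bash
python3 - <<'E'
from ik import *
q,p,e=D[3];print([s.round(1) for s in sols(np.array(p),Ro.from_euler("xyz",e,degrees=True))])
F=Ro.from_euler("z",180,degrees=True)
for th in(1,30):
    for t in(10,15,18,20,22):
        for fl in(0,1):
            p,R=want(th,0,tilt=t);R=R*F if fl else R
            for s in sols(p,R,40):print(th,t,fl,s.round(1))
E
```

```text
[array([ 35.5,  -1.2, -58.2,  34. , -11.8,  37.7])]
1 10 0 [ 36.6  15.5 -42.4   9.5 -23.1  59.6]
1 10 1 [  36.6   15.5  -42.4    9.5  -23.1 -120.4]
1 15 0 [ 35.2  13.4 -53.1  29.2 -10.7  41.4]
1 15 1 [  35.2   13.4  -53.1   29.2  -10.7 -138.6]
30 10 0 [ 48.4  18.9 -40.3  19.5 -27.6  10.2]
30 10 1 [  48.4   18.9  -40.3   19.5  -27.6 -169.8]
30 15 0 [ 47.5  17.3 -49.6  40.5 -20.6  -9.6]
30 15 1 [ 47.5  17.3 -49.6  40.5 -20.6 170.4]
30 18 0 [ 43.2  16.3 -55.   60.5 -17.4 -25.5]
30 18 1 [ 43.2  16.3 -55.   60.5 -17.4 154.5]
30 20 0 [ 38.9  15.8 -57.6  75.2 -16.5 -36. ]
30 20 1 [ 38.9  15.8 -57.6  75.2 -16.5 144. ]
```

```bash
python3 - <<'E'
from ik import *
q0=np.array([34,10,-50,30,-12,40.])
def reach(th,t,rad,yaw=0):
    p,R=want(th,0,tilt=t,rad=rad)
    if yaw:
        R=Ro.from_euler("z",yaw,degrees=True)*R
        z=R.apply([0,0,1]);g=p-.0188*want(th,0,tilt=t)[1].apply([0,0,1]);p=g+.0188*z
    f=lambda q:np.r_[(fk2(q,K)[0]-p)*10,(fk2(q,K)[1].inv()*R).as_rotvec()*3]
    b=min((least_squares(f,a,bounds=(LO,HI),x_scale=50.,max_nfev=100) for a in(q0,[47,17,-50,40,-20,-9],[38,15,-45,10,-25,58])),key=lambda o:o.cost)
    return abs(b.fun).max()<.004,b.x
for th in(1,10,20,30):
    for rad in(.218,.222,.226,.23):
        ok=[(t,q) for t in range(10,21) for o,q in[reach(th,t,rad)] if o]
        if ok:
            t,q=ok[-1];print(th,rad,t,q.round(1),"clr",round(rad*1000+117*np.tan(np.radians(t))-39/np.cos(np.radians(t))-207,1))
E
```

```text
1 0.218 15 [ 35.1  12.9 -54.4  31.  -10.1  39.7] clr 2.0
1 0.222 15 [ 34.9  12.5 -55.2  32.3  -9.6  38.5] clr 6.0
1 0.226 15 [ 34.7  12.2 -56.   33.7  -9.2  37.2] clr 10.0
1 0.23 15 [ 34.5  11.8 -56.9  35.3  -8.7  35.8] clr 14.0
10 0.218 15 [ 35.1  12.7 -58.3  51.2  -9.4  10.7] clr 2.0
10 0.222 14 [ 39.1  13.  -55.3  38.1 -12.5  19.9] clr 4.0
10 0.226 14 [ 39.1  12.7 -56.   39.2 -12.2  18.8] clr 8.0
10 0.23 14 [ 39.1  12.4 -56.7  40.2 -11.9  17.7] clr 12.0
20 0.218 16 [ 38.   13.7 -58.2  60.7 -12.3 -11.3] clr 4.0
20 0.222 15 [ 41.7  14.  -56.2  49.6 -14.1  -3.8] clr 6.0
20 0.226 15 [ 41.9  13.7 -56.7  50.4 -14.   -4.7] clr 10.0
20 0.23 15 [ 42.   13.4 -57.3  51.1 -13.9  -5.6] clr 14.0
30 0.218 20 [ 39.4  15.5 -58.   75.3 -16.6 -36.7] clr 12.1
30 0.222 20 [ 39.9  15.3 -58.3  75.  -16.7 -36.9] clr 16.1
30 0.226 19 [ 42.3  15.3 -57.6  68.5 -17.  -32.7] clr 18.0
30 0.23 19 [ 42.7  15.1 -57.9  68.6 -17.  -33.1] clr 22.0
```

```bash
cat > rc.py <<'E'
from ik import *
def reach(p,R):
    f=lambda q:np.r_[(fk2(q,K)[0]-p)*10,(fk2(q,K)[1].inv()*R).as_rotvec()*3]
    b=min((least_squares(f,a,bounds=(LO,HI),x_scale=50.,max_nfev=100) for a in([34,10,-50,30,-12,40.],[47,17,-50,40,-20,-9],[38,15,-45,10,-25,58])),key=lambda o:o.cost)
    return abs(b.fun).max()<.004,b.x
E
python3 - <<'E'
from rc import *
from plant import r
s=r.get_state()
for t in (12,14):
  for b in(.08,.06,.04,.02,0):
    p,R=want(1,b,tilt=t,rad=.23);o,q=reach(p,R);print(t,b,o,q.round(1),p.round(4),delta(s,p,R))
E
```

```text
12 0.08 True [ 39.2   4.3 -43.1   9.4 -32.   58. ] [0.4916 0.115  0.1089] [-0.0222, -0.0067, -0.0086, -1.2, -10.8, 0.2]
12 0.06 True [ 38.9   6.4 -44.4  10.2 -28.6  57.2] [0.4957 0.1161 0.0893] [-0.0259, -0.0063, 0.011, -1.2, -10.8, 0.2]
12 0.04 True [ 38.6   8.6 -45.6  11.4 -25.2  56.3] [0.4997 0.1171 0.0697] [-0.0297, -0.0059, 0.0307, -1.2, -10.8, 0.2]
12 0.02 True [ 38.1  10.9 -46.9  13.  -21.6  54.9] [0.5037 0.1182 0.0502] [-0.0334, -0.0055, 0.0503, -1.2, -10.8, 0.2]
12 0 True [ 37.6  13.2 -48.4  15.3 -17.8  52.9] [0.5077 0.1193 0.0306] [-0.0372, -0.0051, 0.07, -1.2, -10.8, 0.2]
14 0.08 True [ 39.9   3.1 -46.2  12.4 -28.6  54.5] [0.4896 0.1145 0.1084] [-0.0243, -0.0067, -0.009, -1.2, -8.8, 0.2]
14 0.06 True [ 39.4   5.3 -47.6  13.9 -25.   53.3] [0.4943 0.1157 0.089 ] [-0.0273, -0.0063, 0.0108, -1.2, -8.8, 0.2]
14 0.04 True [ 38.9   7.7 -49.   15.9 -21.2  51.6] [0.499  0.117  0.0696] [-0.0304, -0.0059, 0.0306, -1.2, -8.8, 0.2]
14 0.02 True [ 38.1  10.  -50.8  19.  -17.2  49.1] [0.5037 0.1182 0.0502] [-0.0334, -0.0055, 0.0503, -1.2, -8.8, 0.2]
14 0 True [ 36.8  12.4 -53.2  24.7 -12.5  44.3] [0.5083 0.1194 0.0308] [-0.0365, -0.0051, 0.0701, -1.2, -8.8, 0.2]
```

```bash
echo '-0.012,-0.002,-0.008,0,-1,0
-0.022,-0.004,-0.009,-0.5,-4,0
-0.025,-0.006,-0.009,-1,-7,0
-0.027,-0.006,0.005,-1.2,-8.8,0
-0.027,-0.006,0.01,-1.2,-8.8,0
-0.027,-0.006,0.01,-1.2,-8.8,0' > path.dat && python3 drive.py path.dat
sed -i 's/tilt=t);print/tilt=t,rad=.23);print/' st.py; python3 st.py 1,.06,0,14 1,0,0,14
```

```text
time_s: 3.12
tcp_pos: [0.4942, 0.1153, 0.0896]
eef_rot: [179.9, -14.0, 14.8]
contact_force: [-0.3, 0.1, -0.6]
gripper_width: 0.0876
gripper_force: 0.0
[39.41122537882496, 5.2543748305848705, -47.544908444156995, 13.878749075295271, -25.101112057175328, 53.455177083909895] [0.49418005986032504, 0.1152943883657751, 0.089608389067567] [179.92812981111612, -13.999583263831946, 14.834425698073494]
1,.06,0,14 [0.494 0.116 0.089] [0.0001, -0.0004, 0.0007, 0.0, 0.0, 0.1]
1,0,0,14 [0.508 0.119 0.031] [0.0001, -0.0004, 0.0607, 0.0, 0.0, 0.1]
```

```bash
echo '0,0,0.02,0,0,0
0,0,0.04,0,0,0
0,0,0.055,0,0,0
0,0,0.06,0,0,0
0,0,0.06,0,0,0' > path.dat && python3 drive.py path.dat
python3 - <<'E'
from h import *
from plant import r
for n in("side","top"):
    c=r.capture(n);np.savez(f"{n}2.npz",**c)
t=np.load("top2.npz")["frame"][130:230,225:335,::-1];s=np.load("side2.npz")["frame"][140:240,220:330,::-1]
cv2.imwrite("pics/str.png",cv2.resize(np.hstack([t,s]),(792,360),interpolation=cv2.INTER_CUBIC))
E
python3 st.py 1,0,0,14
```

```text
time_s: 3.53
tcp_pos: [0.5068, 0.1169, 0.0303]
eef_rot: [179.8, -13.8, 14.8]
contact_force: [-0.3, -1.1, -0.0]
gripper_width: 0.0875
gripper_force: 0.0
[36.7025817599762, 12.200350621817066, -53.1265663953777, 24.47952536439056, -12.80294812146401, 44.73810565389546] [0.5078972606051522, 0.11759111777935091, 0.03190007179491689] [179.90366630888812, -13.9984077449424, 14.792424764963082]
1,0,0,14 [0.508 0.119 0.031] [0.0006, -0.0017, 0.0013, 0.1, 0.0, 0.1]
```

View pics/str.png

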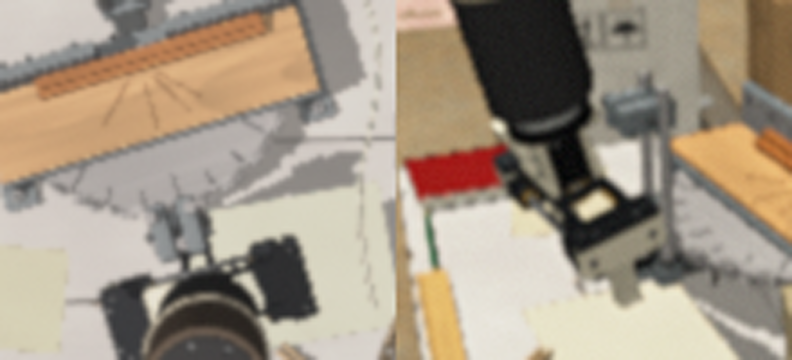

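The fingers straddle the blades and the body is clear of the tower head. Now I'll squeeze.

```bash
for i in 1 2; do echo '0,0,0,0,0,0
0,0,0,0,0,0
0,0,0,0,0,0
0,0,0,0,0,0
0,0,0,0,0,0
0,0,0,0,0,0' > path.dat && python3 drive.py path.dat 0.02 25|grep -v eef; done; python3 st.py 1,0,0,14
```

```text
time_s: 4.13
tcp_pos: [0.5087, 0.1183, 0.0317]
contact_force: [-0.1, -0.4, -0.9]
gripper_width: 0.0533
gripper_force: 0.0
time_s: 4.63
tcp_pos: [0.5084, 0.118, 0.0315]
contact_force: [-4.4, -0.3, 3.5]
gripper_width: 0.025
gripper_force: 25.1
[36.688973300406055, 12.295353520411817, -53.08506483543497, 24.509063441643963, -12.749470159781032, 44.74719236743148] [0.5083881498837532, 0.11799556615434349, 0.03146608473803038] [179.907035534465, -13.990984496500355, 14.822911760730962]
1,0,0,14 [0.508 0.119 0.031] [0.0001, -0.0014, 0.0008, 0.1, 0.0, 0.1]
```

```bash
python3 - <<'E'
from rc import *
from plant import r
s=r.get_state()
th0=1-.0014/.23*57.3
from h import *
base=want(th0,0,tilt=14,rad=.23)
for th in np.arange(th0+2.5,31,2.5):
    p,R=want(th,0,tilt=14,rad=.23);o,q=reach(p,R)
    p=p+s["tcp_pos"]-base[0]
    print(round(th,2),o,q.round(1),delta(s,p,R))
E
```

```text
3.15 True [ 37.3  12.3 -54.6  29.4 -11.9  37. ] [0.0, -0.0098, -0.0, -0.5, 0.0, 2.2]
5.65 True [ 37.9  12.2 -55.8  34.3 -11.5  29.1] [0.0004, -0.0197, 0.0001, -1.1, 0.0, 4.6]
8.15 True [ 38.5  12.3 -56.5  38.2 -11.6  22.2] [0.0013, -0.0295, 0.0003, -1.7, 0.0, 7.1]
10.65 True [ 39.4  12.4 -56.8  40.8 -12.1  16.3] [0.0025, -0.0392, 0.0006, -2.3, 0.0, 9.5]
13.15 True [ 40.5  12.7 -56.6  42.1 -12.8  11.5] [0.0042, -0.0489, 0.001, -2.9, -0.0, 11.9]
15.65 True [ 41.9  13.1 -56.1  42.4 -13.8   7.4] [0.0062, -0.0585, 0.0015, -3.5, -0.0, 14.3]
18.15 True [ 43.4  13.5 -55.4  42.1 -15.    4. ] [0.0087, -0.068, 0.0021, -4.1, -0.0, 16.8]
20.65 True [ 44.9  14.1 -54.4  41.2 -16.3   1. ] [0.0116, -0.0774, 0.0028, -4.7, -0.0, 19.2]
23.15 True [ 46.3  14.7 -53.3  40.1 -17.7  -1.7] [0.0148, -0.0866, 0.0036, -5.3, -0.0, 21.6]
25.65 True [ 47.7  15.3 -52.   38.7 -19.1  -4. ] [0.0185, -0.0957, 0.0045, -5.9, -0.0, 24.0]
28.15 True [ 49.   16.1 -50.6  37.3 -20.5  -6.2] [0.0225, -0.1047, 0.0054, -6.5, -0.0, 26.5]
30.65 True [ 50.2  16.8 -49.   35.8 -22.   -8.2] [0.0269, -0.1134, 0.0065, -7.1, -0.0, 28.9]
```

Every swing pose is reachable, so I'll swing to about 28°.

```bash
echo '0,-0.005,0,-0.2,0,1.1
0,-0.01,0,-0.5,0,2.2
0.0002,-0.015,0,-0.8,0,3.4
0.0004,-0.02,0.0001,-1.1,0,4.6
0.0008,-0.025,0.0002,-1.4,0,5.9
0.0013,-0.03,0.0003,-1.7,0,7.1
0.0018,-0.034,0.0004,-2,0,8.3
0.0025,-0.039,0.0006,-2.3,0,9.5
0.0033,-0.044,0.0008,-2.6,0,10.7
0.0042,-0.049,0.001,-2.9,0,11.9
0.0052,-0.0537,0.0012,-3.2,0,13.1
0.0062,-0.0585,0.0015,-3.5,0,14.3' > path.dat && python3 drive.py path.dat
cat > th.py <<'E'
from h import *
from plant import r
s=r.get_state();R=Ro.from_euler("xyz",s["eef_rot"],degrees=True);z=R.apply([0,0,1]);g=s["tcp_pos"]-.0188*z
rr,a=pol(g);print("r",rr.round(1),"z",g[2].round(4),"theta",round(a+np.degrees(np.arcsin(4/rr)),2),"tooltheta",15.7-s["eef_rot"][2],s["contact_force"].round(1),s["gripper_width"],s["gripper_force"])
E
python3 th.py
```

```text
time_s: 5.63
tcp_pos: [0.4991, 0.1759, 0.0315]
eef_rot: [180.0, -14.0, 0.0]
contact_force: [-11.0, -0.4, 10.0]
gripper_width: 0.0248
gripper_force: 25.0
r 230.9 z 0.0497 theta 15.56 tooltheta 15.693439677989641 [-11.   -0.4  10. ] 0.024767665261168335 25.023958305828273
```

```bash
python3 - <<'E'
from h import *
from plant import r
s=r.get_state();b=want(15.6,tilt=14,rad=.23)[0]
for th in(18.1,20.6,23.1,25.6,28):
    p,R=want(th,tilt=14,rad=.23);print(th,delta(s,p+s["tcp_pos"]-b,R))
E
```

```text
18.1 [0.0, -0.0098, -0.0, -0.5, -0.0, 2.3]
20.6 [0.0005, -0.0197, 0.0001, -1.1, -0.0, 4.8]
23.1 [0.0013, -0.0295, 0.0003, -1.8, -0.0, 7.2]
25.6 [0.0026, -0.0392, 0.0006, -2.4, -0.0, 9.6]
28 [0.0042, -0.0485, 0.001, -2.9, -0.0, 11.9]
```

```bash
echo '0,-0.005,0,-0.2,0,1.1
0,-0.01,0,-0.5,0,2.3
0.0002,-0.015,0,-0.8,0,3.5
0.0005,-0.02,0.0001,-1.1,0,4.8
0.0008,-0.025,0.0002,-1.4,0,6
0.0013,-0.0295,0.0003,-1.8,0,7.2
0.0018,-0.034,0.0004,-2.1,0,8.4
0.0026,-0.039,0.0006,-2.4,0,9.6
0.0034,-0.044,0.0008,-2.7,0,10.8
0.004,-0.047,0.001,-2.8,0,11.5
0.004,-0.047,0.001,-2.8,0,11.5' > path.dat && python3 drive.py path.dat
python3 th.py
python3 - <<'E'
from h import *
from plant import r
c=r.capture("top");np.savez("top3.npz",**c)
s=r.capture("side");np.savez("side3.npz",**s)
t=c["frame"][130:230,225:335,::-1];s=s["frame"][140:240,220:330,::-1]
cv2.imwrite("pics/sw.png",cv2.resize(np.hstack([t,s]),(792,360),interpolation=cv2.INTER_CUBIC))
E
```

```text
time_s: 6.55
tcp_pos: [0.5032, 0.2242, 0.0314]
eef_rot: [-179.9, -14.0, -11.8]
contact_force: [-15.4, 3.3, 8.8]
gripper_width: 0.0245
gripper_force: 25.1
r 231.0 z 0.0497 theta 27.83 tooltheta 27.470256031207143 [-15.4   3.3   8.8] 0.02453686188085759 25.072161244461313
```

View pics/sw.png

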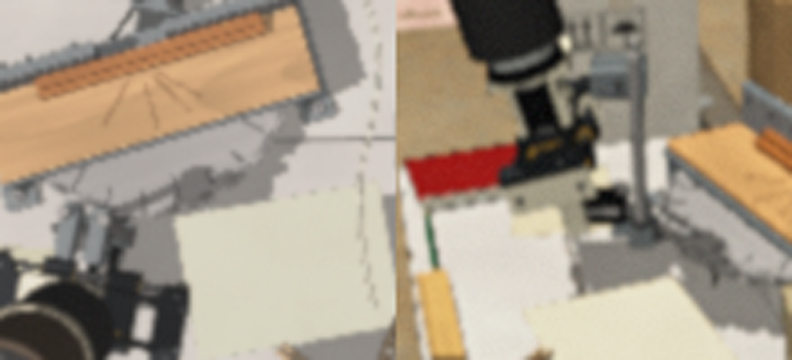

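The arm has swung to about 28° with the catch still squeezed and nothing else disturbed. I'll release just short of the notch so the pin rides on the rim, then nudge the tongue.

```bash
echo '0,0,0,0,0,0
0,0,0,0,0,0
0,0,0,0,0,0
0,0,0,0,0,0
0,0,0,0,0,0
0,0,0,0,0,0
0,0,0,0,0,0
0,0,0,0,0,0' > path.dat && python3 drive.py path.dat 0.062 25; python3 th.py
python3 - <<'E'
from h import *
from plant import r
s=r.get_state();b=want(27.8,tilt=14,rad=.23)[0]
for th in(30,32):
  for l in(0,.01,.018):
    p,R=want(th,left=l,tilt=14,rad=.23);print(th,l,delta(s,p+s["tcp_pos"]-b,R))
E
```

```text
time_s: 7.32
tcp_pos: [0.5041, 0.2233, 0.0315]
eef_rot: [-179.9, -14.0, -11.8]
contact_force: [0.2, 0.3, -0.6]
gripper_width: 0.0615
gripper_force: 0.0
r 230.0 z 0.0498 theta 27.66 tooltheta 27.5081491474932 [ 0.2  0.3 -0.6] 0.06153781247515252 0.0
30 0 [0.0001, -0.0087, 0.0, -0.7, -0.0, 2.4]
30 0.01 [0.0005, -0.0186, 0.0001, -0.7, -0.0, 2.4]
30 0.018 [0.0008, -0.0266, 0.0002, -0.7, -0.0, 2.4]
32 0 [0.0004, -0.0165, 0.0001, -1.2, -0.0, 4.4]
32 0.01 [0.0011, -0.0265, 0.0003, -1.2, -0.0, 4.4]
32 0.018 [0.0018, -0.0345, 0.0005, -1.2, -0.0, 4.4]
```

```bash
echo '0,-0.006,0,-0.3,0,1.2
0,-0.012,0,-0.7,0,2.3
0,-0.016,0,-0.7,0,2.3
0,-0.018,0,-0.7,0,2.3
0,-0.019,0,-0.7,0,2.3
0,-0.02,0,-0.7,0,2.3
0,-0.02,0,-0.7,0,2.3' > path.dat && python3 drive.py path.dat; python3 th.py; echo '0,-0.001,0,0,0,0
0,-0.002,0,0,0,0
0,-0.002,0,0,0,0' > path.dat && python3 drive.py path.dat; python3 th.py
```

```text
time_s: 7.9
tcp_pos: [0.508, 0.2429, 0.0314]
eef_rot: [179.9, -14.0, -14.2]
contact_force: [-0.5, -1.6, 0.5]
gripper_width: 0.0618
gripper_force: 0.9
r 230.8 z 0.0497 theta 32.66 tooltheta 29.85863901546561 [-0.5 -1.6  0.5] 0.061847490119033545 0.9347376599907875
time_s: 8.15
tcp_pos: [0.5084, 0.2446, 0.0314]
eef_rot: [179.9, -14.0, -14.2]
contact_force: [-3.4, -3.4, 2.5]
gripper_width: 0.062
gripper_force: 1.4
r 230.9 z 0.0496 theta 33.12 tooltheta 29.880558272041164 [-3.4 -3.4  2.5] 0.06199328611509683 1.365339495241642
```

```bash
for i in 1 2 3; do echo '0,-0.0007,0,0,0,0
0,-0.0014,0,0,0,0
0,-0.0014,0,0,0,0' > path.dat && python3 drive.py path.dat >/dev/null; python3 th.py; done
```

```text
r 230.9 z 0.0497 theta 33.53 tooltheta 29.86504832093633 [-1.2 -2.3 -1.4] 0.06186961863734479 1.2850945070385933
r 230.9 z 0.0498 theta 33.98 tooltheta 29.858570221873222 [-1.2 -2.3 -2. ] 0.062163866221364356 0.9983114898204803
r 230.7 z 0.0503 theta 34.58 tooltheta 29.84082526502832 [ 0.   0.1 -0.9] 0.06227410744434688 0.0
```

The contact force vanished at an expected angle of about 30°, so the pin has probably dropped in. One more small push will confirm that it holds.

```bash
for i in 1 2; do echo '0,-0.0005,0,0,0,0
0,-0.001,0,0,0,0
0,-0.001,0,0,0,0' > path.dat && python3 drive.py path.dat >/dev/null; python3 th.py; done
```

```text
r 230.9 z 0.05 theta 34.59 tooltheta 29.859487153667523 [-0.6  0.6 -0.6] 0.06189393761814166 0.0
r 231.1 z 0.0498 theta 34.74 tooltheta 29.866170081674117 [-1.1  0.3 -0.6] 0.0619535012498036 0.15231524594128132
```

```bash
for i in 1 2; do echo '0,-0.0005,0,0,0,0
0,-0.001,0,0,0,0
0,-0.001,0,0,0,0' > path.dat && python3 drive.py path.dat >/dev/null; python3 th.py; done
```

```text
r 231.1 z 0.0497 theta 34.9 tooltheta 29.875725869260098 [-1.  -1.3  0.7] 0.06230405800816427 0.8377823978662491
r 231.2 z 0.0497 theta 34.95 tooltheta 29.901417144432344 [-2.5 -4.9  3.9] 0.06191334553976209 2.598511129617691
```

```bash
echo '0,-0.0005,0,0,0,0
0,-0.001,0,0,0,0
0,-0.001,0,0,0,0' > path.dat && python3 drive.py path.dat >/dev/null; python3 th.py; echo '0,0.007,0,0,0,0
0,0.014,0,0,0,0
0,0.018,0,0,0,0' > path.dat && python3 drive.py path.dat 0.085;  echo '0,0,0,0,0,0
0,0,0,0,0,0
0,0,0,0,0,0
0,0,0,0,0,0' > path.dat && python3 drive.py path.dat 0.085; python3 th.py
```

```text
r 231.2 z 0.0496 theta 34.98 tooltheta 29.924596790445825 [-2.1 -7.   6.5] 0.062092070268430756 3.653157278895378
time_s: 10.4
tcp_pos: [0.5062, 0.236, 0.0315]
eef_rot: [180.0, -14.0, -14.2]
contact_force: [-0.0, 0.4, 0.1]
gripper_width: 0.0765
gripper_force: 0.0
time_s: 10.73
tcp_pos: [0.5067, 0.2368, 0.0317]
eef_rot: [180.0, -14.0, -14.2]
contact_force: [-0.6, -0.0, -0.4]
gripper_width: 0.0852
gripper_force: 0.0
r 230.4 z 0.0499 theta 31.13 tooltheta 29.860487594811893 [-0.6 -0.  -0.4] 0.08517296179533981 0.0
```

It held: the force rose to about 10 N with no movement. Now I'll back out along the tool axis and look.

```bash
echo '0,0,-0.015,0,0,0
0,0,-0.035,0,0,0
0,0,-0.06,0,0,0
0,0,-0.085,0,0,0
-0.005,0,-0.11,0,0,0
-0.01,0,-0.14,0,0,0
-0.01,0,-0.17,0,0,0' > path.dat && python3 drive.py path.dat; echo '0,-0.03,0,0,0,0
0,-0.06,0,0,0,0
0,-0.1,0,0,0,0
0,-0.14,0,0,0,0
0,-0.18,0,0,0,0
0,-0.2,0,0,0,0
0,-0.2,0,0,0,0' > path.dat && python3 drive.py path.dat
python3 - <<'E'
from h import *
from plant import r
c=r.capture("top");np.savez("top4.npz",**c)
s=r.capture("side");np.savez("side4.npz",**s)
t=c["frame"][130:230,225:335,::-1];s=s["frame"][140:240,220:330,::-1]
cv2.imwrite("pics/end.png",cv2.resize(np.hstack([t,s]),(792,360),interpolation=cv2.INTER_CUBIC))
E
```

```text
time_s: 11.32
tcp_pos: [0.4559, 0.249, 0.195]
eef_rot: [179.9, -14.0, -14.1]
contact_force: [1.0, 0.1, 0.8]
gripper_width: 0.0849
gripper_force: 0.0
time_s: 11.9
tcp_pos: [0.5069, 0.4473, 0.1927]
eef_rot: [179.9, -14.0, -14.0]
contact_force: [0.7, 0.5, 0.6]
gripper_width: 0.0852
gripper_force: 0.0
```

View pics/end.png

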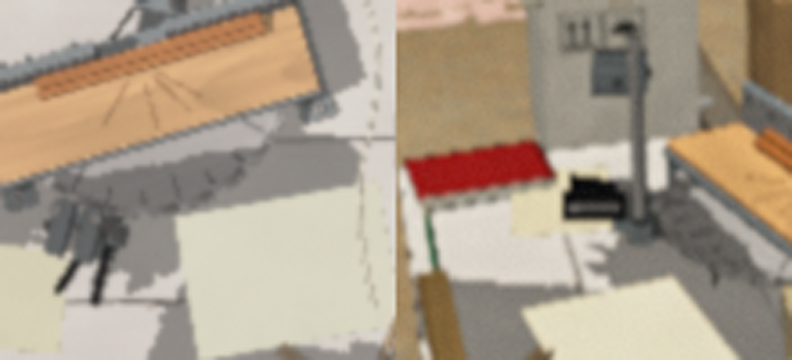

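```bash
python3 - <<'E'
from h import *
c=dict(np.load("top4.npz"));f=c["frame"].astype(float).max(2)
for nm,pts in(("tongue",((108,250),(97,298))),("catch",((79,260),(62,290)))):
    q=np.array([tobox(onz(c,225+(u+.5)/3.6-.5,130+(v+.5)/3.6-.5,.064)) for u,v in pts]);d=q[1]-q[0]
    print(nm,q.round(4).tolist(),"dir",np.degrees(np.arctan2(d[1],-d[0])),[pol_ for pol_ in [(1000*np.hypot(*x),np.degrees(np.arctan2(x[1],-x[0]))+(np.degrees(np.arcsin(14/1000/np.hypot(*x))) if nm=="tongue" else 0)) for x in q]])
E
```

```text
tongue [[-0.1686, 0.0809], [-0.2103, 0.1042]] dir 29.173616573432003 [(np.float64(186.96705951333877), np.float64(29.93103341308999)), (np.float64(234.70206796593627), np.float64(29.776468360721235))]
catch [[-0.1697, 0.1106], [-0.193, 0.1346]] dir 45.84960271880808 [(np.float64(202.60947929462336), np.float64(33.09406442020991)), (np.float64(235.2784234130596), np.float64(34.88898194585202))]
```

The arm measures 29.8–29.9°. The catch is about 17–19° off the tongue, close to its rest angle, so the pin is home. Handing in.

```bash
python3 -c "
from plant import r
print(r.close_job())"
```

```text
the job is handed in; nothing more can be done
None
```

The mitre box is set to 30 degrees left (measured 29.8–29.9°): the pin dropped into the notch and held against a push of about 10 N, the handle is released, and the strip and other things were not touched.

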